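Load a foot blank into the boring machine's feed chute

TASK

Lay the oblong wooden foot blank flat and lengthways in the upper end of the sloping feed chute, then push it down the chute, past the spring keeper, until it seats against the spring stop at the bottom. Press it home against the stop with a light push of about 10 N for about a second, never 16 N or more on the stop and never jamming it in the chute with 30 N or more, then let go so that the keeper springs back behind it. Leave the glue bottle, the turned foot and the screwdriver where they are.

Things in the scene. Friction and masses are not known exactly. Their poses are not given: they have to be found in the camera images.
- blank: The foot blank: an oblong beech block 50 mm long (its x), 42 mm wide (its y), 30 mm high, 70 g give or take 30 percent, with a flush steel insert ring 18 mm across in its top. It starts loose and flat on the bench, right of the chute. Origin: centre of its underside; z up. Either end may lead.
- chute: Wooden feed chute, fixed to the bench. Origin on the bench top below point load_point; x points level in the downhill direction, z up. The floor falls 14 degrees (0.2443 rad) towards x. The channel is 50 mm wide between side walls 24 mm high above the floor and 10 mm thick, open above and at the upper end. Wood on wood is rough: the blank does not slide down by itself.
- load_point (a point): Point on the middle of the chute floor, 75 mm above the bench, where the blank is laid. x: downhill along the slope, z: square off the floor. Along that x: floor from -90 to 215 mm, keeper hinge at 45, keeper tip at 85; the stop's uphill face is clamped somewhere from 139 to 165 mm, differently each time, not measured: find it by feel or sight; fixed bracket 34 mm high at 185 to 199.
- keeper (a joint): Angle (rad) of the keeper, a steel leaf 44 mm long, 16 mm high, its middle 13 mm above the floor, hinged at the chute's +y wall and slanting downhill into the channel. 0: sprung in, tip 12 mm to the +y side of the channel's middle; up to 0.42: pushed aside to the wall. A passing blank needs a push of about 2 N. Sprung back, its tip stands 4 to 30 mm uphill of a seated blank.
- glue: White glue bottle with a red cap, 60 mm across, 150 mm high, upright. Origin: centre of its underside. Leave alone.
- turned_foot: Round turned wooden foot, 56 mm across, 60 mm high, standing. Origin: centre of its underside. Leave alone.
- screwdriver: Screwdriver with a black handle, lying flat. Leave alone.
- stop (a joint): How far (m) the sprung escapement stop is pressed downhill from where it is clamped: 0 at rest, about 1 mm for each 9 N, at most 8 mm; it springs back when unloaded. The stop is a steel plate across the lower channel, 40 mm wide, its top 24 mm above the floor, on a round stem. 16 N or more on it by the blank strains it; floor friction can take some of the push before it reaches the stop.

How it is judged (in metres and radians):
On the way, in this order (a step that is already met when the one before it is completed fails the run):
1. the blank lies flat and lengthways in the chute, uphill of the keeper's tip (x of blank in the frame of load_point between -0.07 and 0.06 m and y of blank in the frame of load_point between -0.008 and 0.008 m and z of blank in the frame of load_point between -0.004 and 0.004 m and angle between the z axis of blank and the z axis of load_point, either way round below 0.1 rad and angle between the x axis of blank and the x axis of load_point, either way round below 0.25 rad), for 0.2 s.
2. the blank is pressed against the stop with at least 4 N for 0.3 s (contact force between blank and stop above 4 N), for 0.3 s.
At the end, for the whole second after the job is handed in: The blank lies flat on the chute floor in the channel, at rest and touching the stop (contact force above 0.03 N), with the keeper sprung in behind it (under 0.08 rad) and the gripper touching nothing (x of blank in the frame of load_point between 0.112 and 0.143 m and y of blank in the frame of load_point between -0.008 and 0.008 m and z of blank in the frame of load_point between -0.004 and 0.004 m and angle between the z axis of blank and the z axis of load_point, either way round below 0.1 rad and contact force between blank and stop above 0.03 N and value of joint keeper below 0.08 rad and linear speed of blank below 0.01 m/s and contact force between the fingers and anything else below 0.1 N).
It fails at once if the blank pushed against the stop with more than 16 N (contact force between blank and stop above 16 N).
It fails at once if the blank jammed against the chute and what it carries with more than 30 N (contact force between blank and chute above 30 N).
It fails at once if a bystander moved more than 30 mm (distance of any of glue, turned_foot, screwdriver from where it was at the start of the episode above 0.03 m).
It also fails if it takes over 58 s, if anything falls off the work surface, if the arm or the gripper's body presses on something with over 40 N, if the wrist force passes 120 N, or if a joint passes its speed limit or range.

ROBOT

A 6-joint arm with a two-finger parallel gripper is mounted at the origin on the work surface. World frame = base frame: x ahead of the robot, y to its left, z up, the work surface at z = 0. Lengths are in mm, angles in rad, forces in N, time in s.
With the tool pointing down it reaches from about 350 to 875 mm from the base axis. Payload 4.2 kg.
Tool frame: the origin (TCP) lies at the very end of the fingers, on their centre line; the grasp point (between the pads) lies 19 mm behind it; z points along the fingers, y is the line along which they close (so a half turn about z gives the same grasp; the last joint's range is limited). The gripper opens to 85 mm and grips with 20 to 120 N. Pads are 22 mm wide; open, the fingers measure 114 mm over their backs; the gripper's body (76 mm by 85 mm) begins 54 mm behind the grasp point. The pads swing forward as they close: fully open they stand 13 mm farther back than shut.
Start: joints at [1.429, 0.385, 0.008, 0, -1.194, -0.259], TCP at [243.814, 575.46, 203.812] pointing down, gripper open.
Joint ranges: [-3.14, 3.14], [-1.21, 2.06], [-1.07, 1.41], [-3.16, 2.05], [-2.99, -0.16], [-3.1, 3.1]. Speed limits (rad/s): [2.79, 2.79, 3.14, 3.14, 3.14, 3.14].

INTERFACE

Orientations are given as a unit quaternion [x, y, z, w].
In Python, from bench import read_state, get_image, camera_model, job_done gives the robot as it stands.
- The arm moves only by the shell command python3 -m handwheel 'ROWS'. ROWS is JSON, a list of rows, each a list of 7 numbers: the shift along the tool's x, y, z in m, then the turn, a rotation vector about the tool's x, y, z in rad, then the gripper's target within -1 to 1 (fully open at 1, half-way at 0, shut at -1). In form: [[dx, dy, dz, wx, wy, wz, jaw], ...]. A call has 1 to 10 rows; each row is the pose to reach, as a shift and turn from the pose commanded when the call began, along the tool's axes at that moment; what a row does not reach only later rows make up. A row lasts 1/8 s, in which the tool goes at most 62.5 mm and 10.7 degrees, less where a joint would pass 70% of its speed; a pose out of reach is approached as far as the arm can. A call with a gripper value outside its range is refused whole. The fingers move at their own pace and stop on an object; the grip force is fixed at half the most. Time passes only in rows, so rows that repeat a pose let the fingers close. It gives the time, the measured TCP pose, the force, the opening and the grip force at its end, in the units of the state.
- read_state(): the state, without advancing time (a new reading comes with each control period).
- get_image(name): name is "side" or "top" or "wrist"; returns (picture, depth): 480x640x3 uint8, blue, green, red; 480x640 float32, mm along the optical axis (not along the pixel's ray), 0 where there is no reading.
- camera_model(name): a dict with "K" (3x3 intrinsics, pixels), "rvec" (rotation vector, rad) and "tvec" (3), from world to camera coordinates, as OpenCV has them; the wrist camera has in their place "hand_eye" (4x4, takes a point from camera to tool coordinates, whose origin is the TCP and whose axes are the flange's). Camera axes: x right, y down, z forward; pixel columns grow to the right and rows downward; lengths in mm; the calibration is good to about 2 mm. A picture is of the moment at which its call begins: read the wrist's pose just before it. camera_model takes no time and is no camera call.
- job_done(): hands the job in; it is judged then, once.
The state is a dict: "clock": time; "joints": joint angles; "joint_vel": joint speeds; "joint_efforts": joint torques, N m; "position": TCP position; "ee_rot": TCP orientation; "contact_force": force on the tool from outside, world axes, zero at the start; "wrist_torque": the same for the moment, N m; "gripper_width": finger opening in mm; "grasp_force": force on a finger pad.
Only numpy, scipy, OpenCV 4.12 (cv2) and the standard library are available. Lean on these libraries where they do the work, as an engineer would, in place of code of your own. Each camera call takes 0.05 s, during which the arm holds its last target. There are 200 camera calls.

## Working session

There is one attempt and no reset: what is moved stays moved. The work goes in short steps, Python scripts to look and compute and a shell command to move; the robot and the scene stay as the last step left them, time stands still between calls to the robot, and variables do not carry over. Pictures are saved under pics/ and viewed, at most 14 in all, crops included, and the job is handed in when it is done.

```bash
mkdir -p pics; ls
python3 - <<'E'
from bench import *
import cv2,numpy as np
s=read_state();print(s)
for n in("side","top"):
    im,d=get_image(n);cv2.imwrite(f"pics/{n}0.png",im);np.save(f"pics/{n}0.npy",d)
    print(n,camera_model(n),(d>0).mean())
print(camera_model("wrist"))
E
```

```text
pics
{'clock': 0.0, 'joints': array([ 1.42863332e+00,  3.85604188e-01,  6.59203066e-03, -4.98443371e-04,
       -1.19401238e+00, -2.58613682e-01]), 'joint_vel': array([-1.11705683e-03,  7.60239597e-05, -1.82933325e-03, -2.18068808e-03,
        1.06407785e-03,  1.30189506e-03]), 'joint_efforts': array([ 4.51641881e-04, -3.92283475e+01,  1.88396412e+01,  4.18599218e+00,
       -4.62396769e-03, -6.17328780e-06]), 'position': array([243.55679528, 574.87181145, 202.67977307]), 'ee_rot': array([ 9.79970410e-01, -1.99139904e-01, -1.66411998e-04,  1.12569882e-03]), 'contact_force': array([ 0.30095424, -0.00895597, -0.84795832]), 'wrist_torque': array([-0.01852213, -0.02142608, -0.03011209]), 'grasp_force': 0.0, 'gripper_width': 85.56993408180553}
side {'K': array([[550.06071836,   0.        , 324.02125976],
       [  0.        , 550.06071836, 233.83313751],
       [  0.        ,   0.        ,   1.        ]]), 'rvec': array([ 2.31782042, -0.18684552,  0.06826042]), 'tvec': array([-594.0868303 ,   69.46002601,  977.9971952 ])} 0.9959928385416666
top {'K': array([[552.02158144,   0.        , 318.34392308],
       [  0.        , 552.02158144, 244.34737884],
       [  0.        ,   0.        ,   1.        ]]), 'rvec': array([ 2.15733331, -2.17574629,  0.08855616]), 'tvec': array([ -35.58493933,  605.78381703, 1078.58610818])} 0.9958365885416667
{'K': array([[348.54637015,   0.        , 318.79651233],
       [  0.        , 348.54637015, 237.70124377],
       [  0.        ,   0.        ,   1.        ]]), 'hand_eye': array([[-7.31810632e-04, -9.48758203e-01, -3.16002116e-01,
         8.04805982e+01],
       [ 9.99999722e-01, -7.39232828e-04, -9.63829621e-05,
         2.66095454e-02],
       [-1.42155012e-04, -3.16002099e-01,  9.48758480e-01,
        -1.71242562e+02],
       [ 0.00000000e+00,  0.00000000e+00,  0.00000000e+00,
         1.00000000e+00]])}
```

View pics/top0.png

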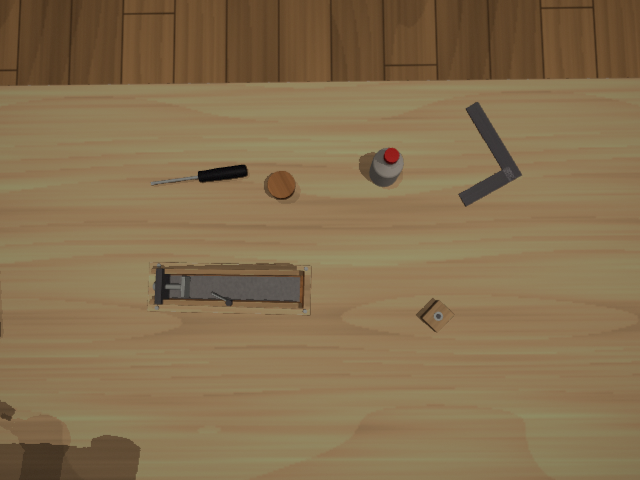

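View pics/side0.png

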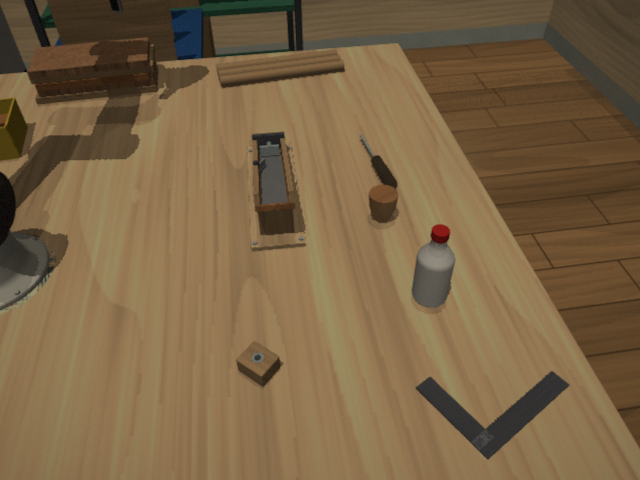

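The top view shows the chute at cols 150–312, rows 262–315. Its open upper end is on the right (col ~303), with the keeper at ~(222,297), the stop at ~(183,287) and the bracket at col ~160. The blank is at (437,315), turned about 45°, with its insert at (438,316). The side view agrees, and the screwdriver, turned foot and glue are all well clear.

```bash
cat > h.py <<'E'
from bench import *
import cv2,numpy as np
from scipy.spatial.transform import Rotation as R
def cam(n,s=None):
    m=camera_model(n);K=m["K"]
    if n=="wrist":
        T=np.eye(4);T[:3,:3]=R.from_quat(s["ee_rot"]).as_matrix();T[:3,3]=s["position"];T=T@m["hand_eye"]
        return K,T
    A=cv2.Rodrigues(m["rvec"])[0];T=np.eye(4);T[:3,:3]=A.T;T[:3,3]=-A.T@m["tvec"];return K,T
def cloud(K,T,d):
    v,u=np.mgrid[:d.shape[0],:d.shape[1]]
    p=np.stack([(u-K[0,2])/K[0,0]*d,(v-K[1,2])/K[1,1]*d,d],-1)
    return p@T[:3,:3].T+T[:3,3]
def ray(K,T,uv,z):
    r=T[:3,:3]@np.array([(uv[0]-K[0,2])/K[0,0],(uv[1]-K[1,2])/K[1,1],1]);return T[:3,3]+r*(z-T[2,3])/r[2]
E
python3 - <<'E'
from h import *
np.set_printoptions(precision=1,suppress=True)
d=np.load("pics/top0.npy");im=cv2.imread("pics/top0.png");K,T=cam("top");P=cloud(K,T,d)
print("bench z",np.median(P[330:360,200:300,2]))
# blank by height
m=((P[...,2]>18)&(P[...,2]<45)).astype(np.uint8);m[:290]=0;m[345:]=0;m[:,:410]=0;m[:,465:]=0
q=P[m>0];print("blank n",len(q),"z",np.median(q[:,2]),cv2.minAreaRect(q[:,:2].astype(np.float32)))
print("ring ray",ray(K,T,(438,316),30))
# chute floor: middle rows
for u in range(165,312,8): print(u,[P[v,u].round(1).tolist() for v in (272,288,306)])
fl=P[280:294,240:298].reshape(-1,3);c=fl.mean(0);w=np.linalg.svd(fl-c)[2];print("floor",c,w)
# walls : height profile across rows at cols
for u in(200,250,290): print(u,[(v,P[v,u,0].round(0),P[v,u,2].round(0)) for v in range(262,318,2)])
E
```

```text
bench z 0.1618119798229145
blank n 566 z 29.722230989426635 ((461.1943359375, -275.10150146484375), (42.668121337890625, 50.16839599609375), 45.31101608276367)
ring ray [ 461.2 -275.7   30. ]
165 [[551.4, 259.4, 54.3], [520.3, 260.2, 49.5], [484.6, 271.3, 9.4]]
173 [[551.2, 243.1, 56.4], [520.1, 244.0, 51.3], [484.5, 255.3, 8.1]]
181 [[550.8, 226.0, 61.9], [519.7, 224.5, 65.9], [484.4, 238.8, 9.0]]
189 [[550.5, 209.6, 65.2], [520.0, 214.3, 44.6], [484.3, 222.0, 11.1]]
197 [[550.0, 192.4, 72.3], [519.9, 199.2, 41.5], [484.2, 205.7, 11.7]]
205 [[549.7, 176.2, 75.7], [519.6, 181.4, 50.3], [484.0, 189.5, 11.6]]
213 [[549.4, 159.8, 80.9], [519.5, 165.6, 51.1], [483.9, 173.7, 9.4]]
221 [[549.2, 144.4, 81.4], [519.2, 148.7, 57.5], [483.8, 157.2, 10.8]]
229 [[548.6, 127.5, 91.0], [519.1, 132.5, 60.9], [484.8, 127.5, 87.8]]
237 [[548.4, 112.0, 93.4], [518.9, 116.6, 63.5], [484.7, 112.1, 90.3]]
245 [[500.6, -54.8, 1130.5], [518.7, 100.3, 68.9], [484.7, 95.9, 97.7]]
253 [[547.8, 80.8, 100.7], [518.5, 84.2, 74.3], [484.6, 81.1, 96.7]]
261 [[547.8, 66.2, 98.2], [518.3, 68.8, 75.1], [484.6, 65.5, 
[... 3508 characters left out ...]
6, np.float64(521.0), np.float64(93.0)), (288, np.float64(518.0), np.float64(90.0)), (290, np.float64(514.0), np.float64(90.0)), (292, np.float64(510.0), np.float64(90.0)), (294, np.float64(506.0), np.float64(95.0)), (296, np.float64(503.0), np.float64(90.0)), (298, np.float64(499.0), np.float64(90.0)), (300, np.float64(495.0), np.float64(93.0)), (302, np.float64(491.0), np.float64(92.0)), (304, np.float64(488.0), np.float64(118.0)), (306, np.float64(484.0), np.float64(114.0)), (308, np.float64(479.0), np.float64(13.0)), (310, np.float64(475.0), np.float64(9.0)), (312, np.float64(471.0), np.float64(11.0)), (314, np.float64(467.0), np.float64(12.0)), (316, np.float64(462.0), np.float64(1.0))]
```

Run:
```python
import cv2
im=cv2.imread("pics/top0.png")[250:330,140:330];cv2.imwrite("pics/topc.png",cv2.resize(im,None,fx=4.2,fy=4.2,interpolation=cv2.INTER_CUBIC))
```

```text
(no output)
```

View pics/topc.png

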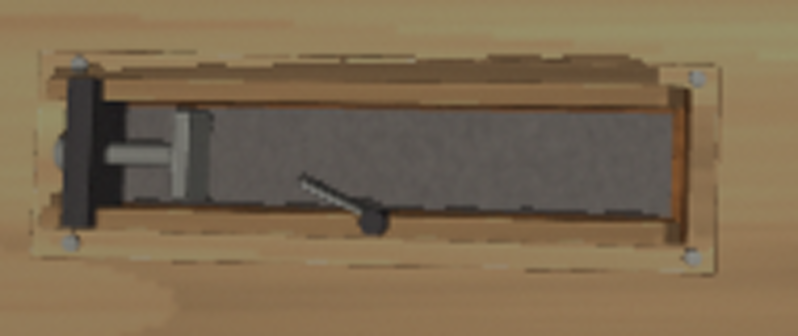

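The crop shows the stop plate at crop x ~190 (its face at ~208), the keeper from its hinge (373,222) to its tip (302,178), and the floor's upper edge at x ~672. Next I'll work out the chute's pose and the move to the blank.

```bash
cat >> h.py <<'E'
def pose(yaw_y,pitch_dir=None,tilt=0):
    """tool rotation: y axis at world yaw (deg), z down; then z tilted about..."""
    a=np.radians(yaw_y);y=np.array([np.cos(a),np.sin(a),0]);z=np.array([0,0,-1.]);
    return R.from_matrix(np.stack([np.cross(y,z),y,z],1))
def delta(s,p,r):
    r0=R.from_quat(s["ee_rot"]);print("shift m",(r0.inv().apply(np.array(p)-s["position"])/1000).round(4),"rot",(r0.inv()*r).as_rotvec().round(4))
E
python3 - <<'E'
from h import *
np.set_printoptions(precision=2,suppress=True)
K,T=cam("top");f=lambda x,y:(140+(x+.5)/4.2-.5,250+(y+.5)/4.2-.5)
def rs(x,y,z):return ray(K,T,f(x,y),z)
# screws z~12
A=[rs(*p,12) for p in((697,78),(79,62),(692,257),(70,242))]
for a,b in((A[0],A[1]),(A[2],A[3])):print(np.degrees(np.arctan2(*(b-a)[[1,0]])),(a+b)/2)
print("screw centre",np.mean(A,0))
# wall inner top edges along the channel (wall top z ~ 75+24/cos14 - tan14*s), s=y-80
def wt(x,y,h):
    z=75
    for _ in range(20):
        p=rs(x,y,z);z=75+h/np.cos(.2443)-np.tan(.2443)*(p[1]-80)
    return p
L=[wt(x,y,24) for x,y in((140,103),(660,110))];Rr=[wt(x,y,24) for x,y in((110,208),(660,219))]
for a,b in(L,Rr):print(a,b,np.degrees(np.arctan2(*(a-b)[[1,0]])))
print("floor upper end",wt(672,160,0),"stop face top/bottom",wt(190,155,24),wt(208,155,0),"bracket",wt(98,155,34),"keeper tip,hinge",wt(302,178,21),wt(373,222,21))
s=read_state();delta(s,[461.2,-275.2,120],pose(135.3))
E
```

```text
88.02684203758955 [563.86 135.62  12.  ]
88.19788417915568 [477.6  138.39  12.  ]
screw centre [520.73 137.    12.  ]
[546.86 242.34  59.27] [539.27  -1.96 120.16] 88.22012361891463
[498.53 256.43  55.76] [492.04  -1.76 120.12] 88.55912314103118
floor upper end [517.91  -5.97  96.43] stop face top/bottom [522.51 217.13  65.55] [522.94 214.81  41.4 ] bracket [522.86 259.66  65.25] keeper tip,hinge [511.46 163.27  75.89] [491.39 129.29  84.36]
shift m [0.53 0.7  0.08] rot [ 0.   -0.    1.95]
```

```bash
python3 -m handwheel '[[0.53,0.70,0.03,0,0,1.95,1],[0.53,0.70,0.03,0,0,1.95,1],[0.53,0.70,0.03,0,0,1.95,1],[0.53,0.70,0.03,0,0,1.95,1],[0.53,0.70,0.03,0,0,1.95,1],[0.53,0.70,0.03,0,0,1.95,1],[0.53,0.70,0.03,0,0,1.95,1],[0.53,0.70,0.03,0,0,1.95,1],[0.53,0.70,0.03,0,0,1.95,1],[0.53,0.70,0.03,0,0,1.95,1]]'; python3 -c "
from h import *
s=read_state();print(s['joints']);delta(s,[461.2,-275.2,120],pose(135.3))"
```

```text
clock: 1.35
position: [396.7, -32.1, 182.6]
ee_rot: [-0.417, 0.909, -0.0, 0.0]
contact_force: [1.7, 1.2, 1.0]
gripper_width: 85.8
grasp_force: 0.0
[ 3.32260340e-01  5.19456988e-03 -5.37088268e-01 -3.39582147e-05
 -1.02755302e+00 -1.04292966e+00]
shift m [ 0.1422 -0.2074  0.0626] rot [-0.0004  0.0009  0.0695]
```

```bash
python3 -m handwheel '[[0.135,-0.20,0.06,0,0,0.06,1],[0.135,-0.20,0.06,0,0,0.06,1],[0.135,-0.20,0.06,0,0,0.06,1],[0.135,-0.20,0.06,0,0,0.06,1],[0.135,-0.20,0.06,0,0,0.06,1],[0.135,-0.20,0.06,0,0,0.06,1]]'
python3 - <<'E'
from h import *
np.set_printoptions(precision=2,suppress=True)
s=read_state();im,d=get_image("wrist");cv2.imwrite("pics/w1.png",im)
K,T=cam("wrist",s);P=cloud(K,T,d);print(s['position'],(d>0).mean())
m=(P[...,2]>22)&(P[...,2]<36)&(abs(P[...,0]-461)<50)&(abs(P[...,1]+275)<50)
q=P[m];print(len(q),np.median(q[:,2]),cv2.minAreaRect(q[:,:2].astype(np.float32)))
delta(s,[461.2,-275.2,3],pose(135.3))
E
```

```text
clock: 2.1
position: [460.9, -262.5, 121.9]
ee_rot: [-0.392, 0.92, 0.001, -0.001]
contact_force: [-0.0, -0.4, 1.4]
gripper_width: 85.2
grasp_force: 0.0
[ 460.88 -262.55  121.91] 0.9960904947916667
3416 31.086112740873887 ((459.18487548828125, -275.89996337890625), (42.76686477661133, 50.175811767578125), 45.55349349975586)
shift m [ 0.01 -0.01  0.12] rot [ 0.   -0.    0.01]
```

View pics/w1.png

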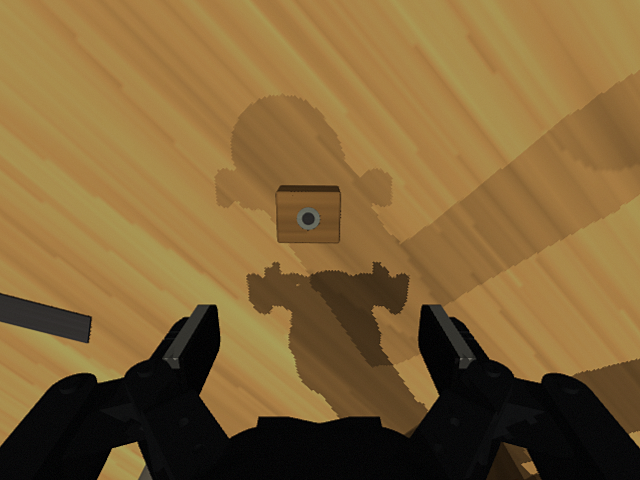

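The wrist view shows the blank at cols 276–340, rows 190–243, lying lengthways between the fingers (cols 218 and 420). I'll centre over it, then go down.

```bash
python3 -m handwheel '[[0.01,-0.01,0.06,0,0,0.01,1],[0.01,-0.01,0.06,0,0,0.01,1],[0.01,-0.01,0.06,0,0,0.01,1],[0.01,-0.01,0.06,0,0,0.01,1]]'
python3 - <<'E'
from h import *
np.set_printoptions(precision=2,suppress=True)
s=read_state();im,d=get_image("wrist")
K,T=cam("wrist",s);P=cloud(K,T,d);print(s['position'],(d>0).mean())
m=(P[...,2]>22)&(P[...,2]<36)&(abs(P[...,0]-461)<50)&(abs(P[...,1]+275)<50)
q=P[m];print(len(q),np.median(q[:,2]),cv2.minAreaRect(q[:,:2].astype(np.float32)))
delta(s,[460,-275.6,3],pose(135.3))
E
```

```text
clock: 2.65
position: [463.5, -276.5, 65.0]
ee_rot: [-0.388, 0.922, -0.002, 0.002]
contact_force: [0.1, -0.4, 0.4]
gripper_width: 85.6
grasp_force: 0.0
[ 463.48 -276.51   65.  ] 0.9961360677083333
5066 31.06924314228729 ((458.7193298339844, -276.0738220214844), (42.06612014770508, 50.117347717285156), 45.67318344116211)
shift m [0.   0.   0.06] rot [-0.    0.    0.01]
```

```bash
python3 -m handwheel '[[0.002,0.003,0.03,0,0,0.005,1],[0.002,0.003,0.062,0,0,0.005,1],[0.002,0.003,0.062,0,0,0.005,1],[0.002,0.003,0.062,0,0,0.005,1],[0.002,0.003,0.062,0,0,0.005,-1],[0.002,0.003,0.062,0,0,0.005,-1],[0.002,0.003,0.062,0,0,0.005,-1],[0.002,0.003,0.062,0,0,0.005,-1],[0.002,0.003,0.062,0,0,0.005,-1],[0.002,0.003,0.062,0,0,0.005,-1]]'
```

```text
clock: 3.95
position: [459.4, -276.5, 2.6]
ee_rot: [-0.386, 0.923, -0.001, 0.001]
contact_force: [-2.4, 0.6, 9.8]
gripper_width: -0.1
grasp_force: 5.2
```

Run:
```python
from h import *
im,d=get_image("wrist");im2,_=get_image("side")
cv2.imwrite("pics/g1.png",np.hstack([cv2.resize(im,(400,300)),cv2.resize(im2[280:430,150:350],(400,300))]))
print(read_state())
```

```text
{'clock': 4.05, 'joints': array([-0.23879556,  0.47081939, -0.45227594,  0.00119999, -0.64505111,
       -0.54112249]), 'joint_vel': array([-0.0017751 ,  0.00109222,  0.0010069 ,  0.00033322, -0.00140776,
        0.00069904]), 'joint_efforts': array([-1.90018094e-01, -3.17472661e+01,  1.08952627e+01,  2.15857588e+00,
        6.27951175e-01,  1.95009408e-03]), 'position': array([ 459.38258197, -276.54067418,    2.57993409]), 'ee_rot': array([-3.85655066e-01,  9.22642013e-01, -1.07620757e-03,  8.53140004e-04]), 'contact_force': array([-2.07630088,  2.39251661,  9.42088862]), 'wrist_torque': array([0.42528752, 0.54233784, 0.01018122]), 'grasp_force': 5.251742587715853, 'gripper_width': 0.1841175533440761}
```

View pics/g1.png

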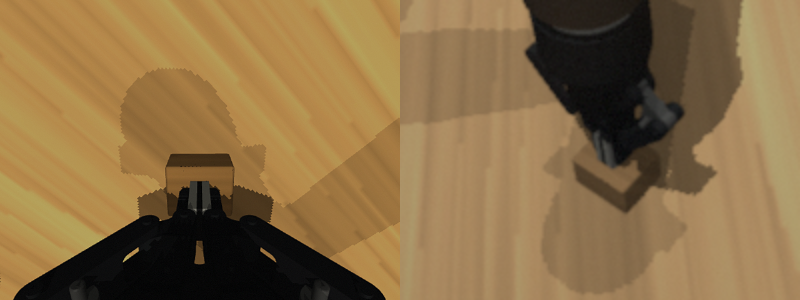

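The fingers have shut to 0 mm and the blank is still standing on their +x side, so the grasp slipped or missed. I'll lift, open and measure.

```bash
python3 -m handwheel '[[0,0,-0.04,0,0,0,-1],[0,0,-0.08,0,0,0,1],[0,0,-0.1,0,0,0,1],[0,0,-0.1,0,0,0,1],[0,0,-0.1,0,0,0,1],[0,0,-0.1,0,0,0,1]]'
cat > meas.py <<'E'
from h import *
np.set_printoptions(precision=2,suppress=True)
s=read_state();im,d=get_image("wrist")
K,T=cam("wrist",s);P=cloud(K,T,d);p=s['position'];print(p)
m=((P[...,2]>20)&(P[...,2]<38)&(abs(P[...,0]-p[0])<60)&(abs(P[...,1]-p[1])<60)).astype(np.uint8)
n,l,st,_=cv2.connectedComponentsWithStats(m);i=1+np.argmax(st[1:,4])
q=P[l==i];print(len(q),np.percentile(q[:,2],[5,50,95]),"rect",cv2.minAreaRect(q[:,:2].astype(np.float32)),"px",st[i])
d2=get_image("top")[1];P=cloud(*cam("top"),d2);m=(P[...,2]>20)&(P[...,2]<38)&(abs(P[...,0]-461)<60)&(abs(P[...,1]+275)<60)
if m.any(): print("top",m.sum(),cv2.minAreaRect(P[m][:,:2].astype(np.float32)))
cv2.imwrite("pics/w2.png",cv2.resize(im,(480,360)))
E
python3 meas.py
```

```text
clock: 4.8
position: [457.5, -275.8, 99.2]
ee_rot: [-0.385, 0.923, 0.001, -0.001]
contact_force: [-0.2, 0.3, 0.2]
gripper_width: 85.6
grasp_force: 0.0
[ 457.47 -275.82   99.2 ]
3908 [28.43 31.09 32.35] rect ((458.8049621582031, -276.08819580078125), (42.30720520019531, 50.068458557128906), 45.28736877441406) px [ 281  210   70   58 3908]
```

View pics/w2.png

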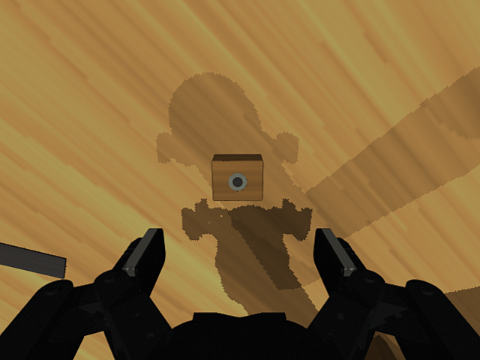

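Run:
```python
from h import *
np.set_printoptions(precision=1,suppress=True)
m=camera_model("wrist");im,d=get_image("wrist");P=cloud(m["K"],m["hand_eye"],d)
for lo,hi in((150,300),(340,500)):
    sub=P[280:400,lo:hi].reshape(-1,3);q=sub[(sub[:,2]<25)&(sub[:,2]>-60)]
    print(len(q),q[np.argsort(-q[:,2])[:400:40]])
for v in range(296,380,8): print(v,P[v,[195,205,213,425,435,445]].tolist().__repr__()[:330])
```

```text
1250 [[  5.3 -42.6 -40.6]
 [  6.  -42.1 -43.4]
 [ 10.8 -43.5 -44.4]
 [  3.4 -41.9 -45.3]
 [  9.5 -42.3 -46.2]
 [  2.9 -42.3 -46.9]
 [ -9.7 -42.5 -47.5]
 [ 11.1 -45.5 -48.2]
 [ -3.3 -42.3 -48.9]
 [ 11.8 -43.9 -49.3]]
1256 [[ -0.3  43.6 -41.1]
 [ -3.4  43.3 -43.2]
 [ 10.8  44.2 -44.4]
 [  5.2  43.3 -45.2]
 [ -4.4  43.5 -46. ]
 [  7.   43.1 -46.7]
 [ 11.1  45.7 -47.5]
 [ 11.5  47.5 -48.1]
 [  7.4  52.8 -48.8]
 [ 11.7  45.4 -49.3]]
296 [[-60.900510542931514, -106.08593813074239, 97.6827988538333], [-61.4245243421381, -97.82673647703923, 98.6631665104072], [-61.07572868220764, -90.68219963375142, 97.99924037520603], [-61.81259028394952, 92.57185138507603, 99.22344020186151], [-61.294187058163274, 100.86697226931167, 98.23875909648567], [-61.68904277371824, 109.
304 [[-69.15872308316524, -107.32225660015892, 98.57701699100781], [11.165951358090595, -45.67364808066024, -45.08205402184518], [10.231598207120456, -42.984707524164456, -43.413803531820804], [10.763364319813292, 44.181393383684316, -44.43672254507048], [11.555549859040198, 47.74381056441084, -45.85597780574726], [-68.856090137639
[... 2316 characters left out ...]
39103125692], [4.7841045387438
368 [[0.424471905786433, -42.33453829868194, -70.65536746344954], [-6.316413345122626, -42.146429488765136, -62.31548943028403], [-135.393657776454, -97.70574880006801, 97.40510953194749], [-135.87218077739755, 99.27987071408695, 97.91329818527603], [-4.260886578091672, 43.38990220570357, -64.89503796324166], [2.6178516644694696, 43
376 [[-1.7078517678250336, -42.07597295123747, -72.13652302132189], [-8.795476331398689, -41.96947540930048, -63.71747502665421], [-144.94560688993352, -98.81124249093531, 98.03165072591256], [-145.16083932999732, 100.25413916333295, 98.2097676442987], [-6.877877608448642, 43.306195104102756, -66.02852973765998], [0.3650929490768533
```

The depth data puts the open fingertips about 43 mm behind the reported TCP, where the description says 13 mm. The real fingers therefore end about 28–30 mm short of it, and they shut above the blank, which has not moved. I'll go lower to match, watching the force.

```bash
python3 -m handwheel '[[-0.001,-0.001,0.05,0,0,0,1],[-0.001,-0.001,0.1,0,0,0,1],[-0.001,-0.001,0.11,0,0,0,1],[-0.001,-0.001,0.12,0,0,0,1],[-0.001,-0.001,0.128,0,0,0,1],[-0.001,-0.001,0.128,0,0,0,1]]'; python3 -m handwheel '[[0,0,0,0,0,0,-1],[0,0,0,0,0,0,-1],[0,0,0,0,0,0,-1],[0,0,0,0,0,0,-1],[0,0,0,0,0,0,-1],[0,0,0,0,0,0,-1]]'
```

```text
clock: 5.7
position: [460.1, -276.2, -27.0]
ee_rot: [-0.385, 0.923, -0.0, 0.0]
contact_force: [-0.8, 0.3, 0.4]
gripper_width: 85.1
grasp_force: 0.0
clock: 6.45
position: [460.5, -276.3, -26.6]
ee_rot: [-0.385, 0.923, -0.001, 0.001]
contact_force: [-0.2, 0.9, 5.0]
gripper_width: 49.1
grasp_force: 63.5
```

```bash
cat >> h.py <<'E'
LP=np.array([518.4,79,75.]);YAW=np.radians(88.2);A=.2443
dh=np.array([np.cos(YAW),np.sin(YAW),0]);uz=np.array([0,0,1.])
t=np.cos(A)*dh-np.sin(A)*uz;n=np.sin(A)*dh+np.cos(A)*uz;l=np.cross(n,t)
RC=R.from_matrix(np.stack([np.cross(t,-n),t,-n],1))
def chute(p): return np.array([t,l,n])@(np.asarray(p)-LP)
def tgt(s,a,b,c,off=(0,0,0)):
    """move so that tool-frame point off sits at chute coords a,b,c"""
    delta(s,LP+a*t+b*l+c*n-RC.apply(off),RC)
E
python3 -m handwheel '[[0,0,-0.06,0,0,0,-1],[0,0,-0.12,0,0,0,-1],[0,0,-0.18,0,0,0,-1],[0,0,-0.2,0,0,0,-1],[0,0,-0.2,0,0,0,-1]]'
python3 - <<'E'
from h import *
np.set_printoptions(suppress=True)
s=read_state();tgt(s,-35,0,50,(0.5,0,-26.6))
m=camera_model("wrist");im,d=get_image("wrist");P=cloud(m["K"],m["hand_eye"],d)
k=(P[...,2]>-75)&(P[...,2]<-20)&(abs(P[...,1])<23)&(P[...,0]>-40);q=P[k];print(np.percentile(q,[2,25,50,75,98],axis=0).round(1))
cv2.imwrite("pics/w3.png",im)
E
```

```text
clock: 7.08
position: [460.3, -276.1, 173.8]
ee_rot: [-0.385, 0.923, -0.001, 0.002]
contact_force: [0.7, -0.1, -1.0]
gripper_width: 49.5
grasp_force: 62.9
shift m [-0.2728  0.189   0.0677] rot [0.2285 0.1036 0.8174]
[[-18.3 -22.  -59. ]
 [ -4.5 -11.5 -58. ]
 [  8.9   0.  -57.5]
 [ 20.7  11.5 -56.6]
 [ 21.8  22.1 -32.4]]
```

View pics/w3.png

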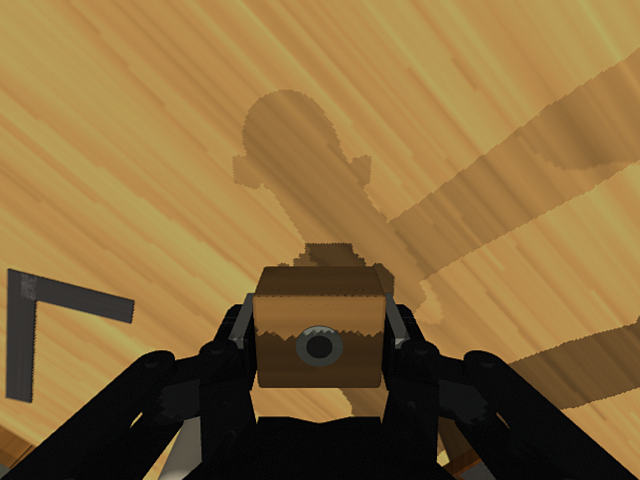

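The blank is held squarely (cols 254–385, insert at (319,346)), with its underside at tool z ≈ −27 mm. Next I'll carry it over the upper end of the chute.

```bash
python3 -m handwheel '[[-0.05,0.035,0,0.2285,0.1036,0.8174,-1],[-0.1,0.07,0,0.2285,0.1036,0.8174,-1],[-0.15,0.105,0,0.2285,0.1036,0.8174,-1],[-0.2,0.14,0.01,0.2285,0.1036,0.8174,-1],[-0.25,0.17,0.04,0.2285,0.1036,0.8174,-1],[-0.2728,0.189,0.0677,0.2285,0.1036,0.8174,-1],[-0.2728,0.189,0.0677,0.2285,0.1036,0.8174,-1],[-0.2728,0.189,0.0677,0.2285,0.1036,0.8174,-1],[-0.2728,0.189,0.0677,0.2285,0.1036,0.8174,-1]]'
cat > m2.py <<'E'
from h import *
import sys
np.set_printoptions(suppress=True,precision=2)
s=read_state();im,d=get_image("wrist");cv2.imwrite(sys.argv[1],im)
K,T=cam("wrist",s);P=(cloud(K,T,d)-LP)@np.array([t,l,n]).T
print("tcp chute",chute(s["position"]),"gw",s["gripper_width"],"rot err",(R.from_quat(s["ee_rot"]).inv()*RC).as_rotvec())
# floor / walls in chute coords
for a0 in range(-90,160,20):
    k=(P[...,0]>a0)&(P[...,0]<a0+20);q=P[k];
    f=q[(abs(q[:,1])<20)&(abs(q[:,2])<12)]
    w=q[(q[:,2]>17)&(q[:,2]<30)&(abs(q[:,1])<40)]
    g=lambda x,f:round(float(f(x)),1) if len(x)>20 else None
    L=w[w[:,1]>15][:,1];Q=w[w[:,1]<-15][:,1]
    print(a0,"floor z",g(f[:,2],np.median),"wall+ in",g(L,lambda x:np.percentile(x,3)),g(L,lambda x:np.percentile(x,97)),"wall- in",g(Q,lambda x:np.percentile(x,97)),g(Q,lambda x:np.percentile(x,3)),"wz",g(w[:,2],np.median))
E
python3 m2.py pics/w4.png
```

```text
clock: 8.25
position: [515.9, 50.3, 103.1]
ee_rot: [0.015, 0.992, -0.123, -0.006]
contact_force: [1.0, -0.0, -1.3]
gripper_width: 49.4
grasp_force: 62.8
tcp chute [-34.71   1.56  20.26] gw 49.39464520729435 rot err [-0.   -0.01  0.  ]
-90 floor z 0.7 wall+ in 28.2 37.9 wall- in None None wz 24.4
-70 floor z 0.7 wall+ in 28.2 37.8 wall- in None None wz 24.4
-50 floor z 0.6 wall+ in 28.3 37.9 wall- in None None wz 24.4
-30 floor z 0.7 wall+ in 28.4 37.8 wall- in None None wz 24.3
-10 floor z 0.6 wall+ in 28.4 37.8 wall- in None None wz 24.4
10 floor z 0.6 wall+ in 28.5 37.8 wall- in -21.8 -31.0 wz 24.3
30 floor z 0.7 wall+ in 28.2 37.8 wall- in -21.8 -31.3 wz 24.4
50 floor z 0.6 wall+ in 20.6 37.8 wall- in -21.9 -31.1 wz 24.1
70 floor z 0.6 wall+ in 16.3 37.8 wall- in -21.9 -31.2 wz 24.2
90 floor z 0.6 wall+ in 28.0 37.8 wall- in -21.9 -31.5 wz 24.3
110 floor z 0.6 wall+ in 28.1 37.8 wall- in -22.0 -31.9 wz 24.3
130 floor z 1.3 wall+ in None None wall- in -15.7 -31.8 wz 22.4
150 floor z None wall+ in None None wall- in None None wz None
```

View pics/w4.png

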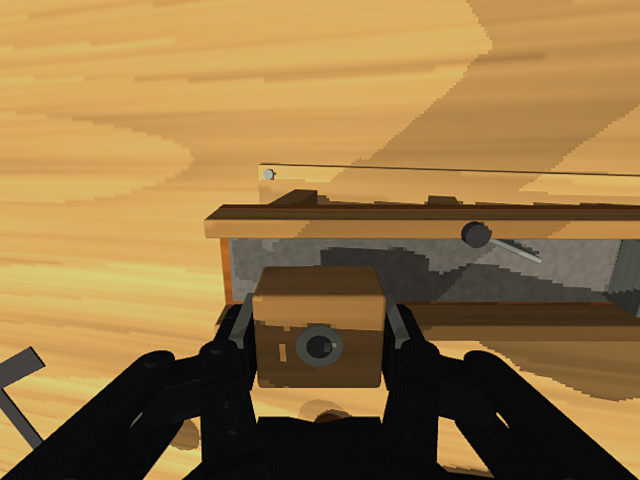

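The wrist view shows the channel running level in the picture, with the keeper at (475,235)–(540,260) and the stop at the right edge. The channel centre is 3.2 mm to the +y side of my estimate, so I'll correct that and lower the blank.

```bash
echo 'LP=LP+3.2*l+0.65*n' >> h.py; python3 -m handwheel '[[0.001,0,0.015,0,-0.008,0,-1],[0.001,0,0.03,0,-0.008,0,-1],[0.001,0,0.038,0,-0.008,0,-1],[0.001,0,0.042,0,-0.008,0,-1],[0.001,0,0.042,0,-0.008,0,-1]]'
python3 - <<'E'
from h import *
s=read_state();print(chute(s["position"]),chute(s["position"])+[0,0,27],(R.from_quat(s["ee_rot"]).inv()*RC).as_rotvec())
E
```

```text
clock: 8.93
position: [515.8, 40.3, 64.2]
ee_rot: [0.015, 0.992, -0.122, 0.0]
contact_force: [-0.1, 0.3, -1.3]
gripper_width: 49.3
grasp_force: 62.8
[-34.95992426  -1.85237151 -20.49154713] [-34.95992426  -1.85237151   6.50845287] [0.00047351 0.00468092 0.00044742]
```

```bash
python3 -m handwheel '[[0.001,0,0.003,0,0.004,0,-1],[0.001,0,0.005,0,0.004,0,-1],[0.001,0,0.005,0,0.004,0,-1]]';  python3 -m handwheel '[[0,0,0.001,0,0,0,-1],[0,0,0.001,0,0,0,-1]]'; python3 -c "
from h import *
s=read_state();print(chute(s['position']))"
```

```text
clock: 9.3
position: [514.6, 39.5, 59.1]
ee_rot: [0.015, 0.992, -0.122, -0.002]
contact_force: [0.3, 0.6, -0.5]
gripper_width: 49.3
grasp_force: 62.8
clock: 9.55
position: [514.7, 39.3, 58.2]
ee_rot: [0.015, 0.992, -0.122, -0.002]
contact_force: [0.3, -0.1, -0.2]
gripper_width: 49.2
grasp_force: 62.8
[-34.54911667  -0.72668361 -26.61161528]
```

```bash
python3 -m handwheel '[[0,0,0.0005,0,0,0,0.5],[0,0,0.0005,0,0,0,0.6],[0,0,0.0005,0,0,0,0.6],[0,0,-0.02,0,0,0,0.6],[0,0,-0.06,0,0,0,0.6],[0,0,-0.08,0,0,0,0.6],[0,0,-0.08,0,0,0,0.6]]'
cat > m3.py <<'E'
from h import *
import sys
np.set_printoptions(suppress=True,precision=2)
s=read_state();im,d=get_image("wrist");cv2.imwrite(sys.argv[1],im)
K,T=cam("wrist",s);P=(cloud(K,T,d)-LP)@np.array([t,l,n]).T
print("tcp",chute(s["position"]))
q=P[(P[...,2]>26)&(P[...,2]<36)&(abs(P[...,1])<30)&(abs(P[...,0]-40)<110)]
print("blank top",len(q),np.percentile(q[:,2],[5,50,95]) if len(q) else "",cv2.minAreaRect(q[:,:2].astype(np.float32)) if len(q) else "")
f=P[(abs(P[...,2])<5)&(abs(P[...,1])<15)]
st=P[(P[...,2]>8)&(P[...,2]<20)&(abs(P[...,1])<15)&(P[...,0]>120)&(P[...,0]<180)]
print("stop face x",np.percentile(st[:,0],[5,50,95]) if len(st) else None)
E
python3 m3.py pics/w5.png
```

```text
clock: 10.42
position: [516.3, 59.4, 137.2]
ee_rot: [0.015, 0.993, -0.121, 0.0]
contact_force: [0.0, -0.3, -0.4]
gripper_width: 68.2
grasp_force: 0.0
tcp [-34.1   -1.68  54.94]
blank top 5523 [28.58 29.91 31.1 ] ((33.432228088378906, 3.5298423767089844), (53.7633056640625, 185.94676208496094), 87.93435668945312)
stop face x [137.23 138.5  169.03]
```

View pics/w5.png

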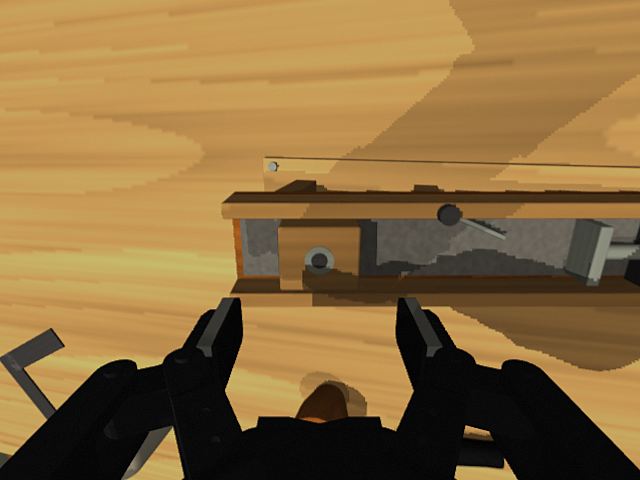

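The blank lies flat and lengthways in the channel (cols 278–360, insert (319,261)). The keeper is at (450,213)–(505,237) and the stop face at ~col 570, which puts it near x ≈ 138.5 mm. Now I'll shut the fingers and go down behind the blank.

```bash
python3 -m handwheel '[[-0.001,-0.052,0,0,0,0,-1],[-0.001,-0.052,0,0,0,0,-1],[-0.001,-0.052,0,0,0,0,-1],[-0.001,-0.052,0,0,0,0,-1],[-0.001,-0.052,0.04,0,0,0,-1],[-0.001,-0.052,0.065,0,0,0,-1],[-0.001,-0.052,0.075,0,0,0,-1],[-0.001,-0.052,0.075,0,0,0,-1]]'; python3 m3.py pics/w6.png
```

```text
clock: 11.48
position: [514.2, -9.8, 75.3]
ee_rot: [0.015, 0.992, -0.122, -0.002]
contact_force: [-0.1, -0.4, 1.1]
gripper_width: -0.1
grasp_force: 0.0
tcp [-86.3   -1.82 -21.89]
blank top 10188 [28.2  29.92 31.03] ((-10.590099334716797, 2.129802703857422), (98.23367309570312, 46.03762435913086), 4.457906723022461)
stop face x None
```

View pics/w6.png

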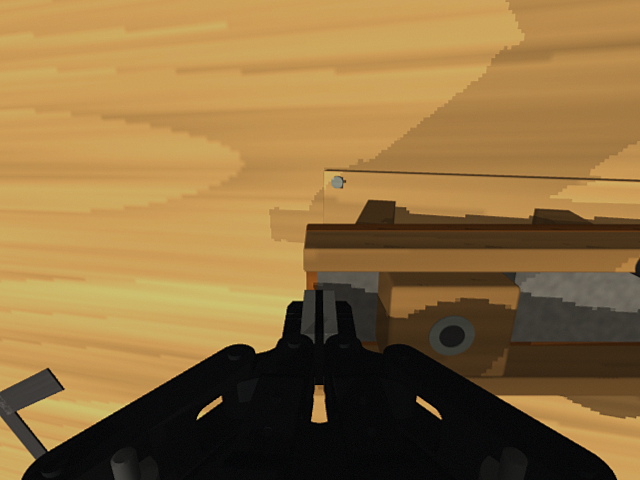

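The shut fingers (cols 285–355) stand in the channel behind the blank, whose rear is at col ~378, with a small gap. I'll push in stages.

```bash
for i in 1; do python3 -m handwheel '[[0,0.006,0,0,0,0,-1],[0,0.012,0,0,0,0,-1],[0,0.018,0,0,0,0,-1],[0,0.024,0,0,0,0,-1],[0,0.03,0,0,0,0,-1],[0,0.036,0,0,0,0,-1],[0,0.042,0,0,0,0,-1],[0,0.048,0,0,0,0,-1],[0,0.054,0,0,0,0,-1],[0,0.06,0,0,0,0,-1]]'; done; python3 -c "
from h import *
s=read_state();print(chute(s['position']),chute(s['contact_force']+LP))"
```

```text
clock: 12.78
position: [516.0, 48.6, 61.0]
ee_rot: [0.015, 0.992, -0.122, -0.002]
contact_force: [0.1, -0.7, 0.4]
gripper_width: 0.1
grasp_force: 0.2
[-26.16146804  -1.73082101 -21.59510542] [-0.79238612 -0.0909754   0.22083797]
```

```bash
python3 -m handwheel '[[0,0.006,0,0,0,0,-1],[0,0.012,0,0,0,0,-1],[0,0.018,0,0,0,0,-1],[0,0.024,0,0,0,0,-1],[0,0.03,0,0,0,0,-1],[0,0.036,0,0,0,0,-1],[0,0.042,0,0,0,0,-1],[0,0.048,0,0,0,0,-1],[0,0.054,0,0,0,0,-1],[0,0.06,0,0,0,0,-1]]'; python3 m3.py pics/w7.png
python3 - <<'E'
from h import *
s=read_state();print(chute(s['position']),chute(s['contact_force']+LP))
im,d=get_image("wrist");K,T=cam("wrist",s);P=(cloud(K,T,d)-LP)@np.array([t,l,n]).T
q=P[(P[...,2]>28)&(P[...,2]<33)&(P[...,1]>-22)&(P[...,1]<18)&(P[...,0]>45)&(P[...,0]<150)]
print(len(q),np.percentile(q,[1,50,99],axis=0).round(1))
E
```

```text
clock: 14.02
position: [518.0, 107.0, 46.5]
ee_rot: [0.015, 0.992, -0.121, -0.001]
contact_force: [0.3, -1.8, 1.7]
gripper_width: -0.3
grasp_force: 1.0
tcp [ 33.99  -1.88 -21.51]
blank top 9917 [27.91 29.95 31.74] ((50.89946746826172, 12.501399993896484), (36.802555084228516, 106.19998168945312), 71.93388366699219)
stop face x [137.5  138.78 170.27]
[ 34.66588322  -2.10921622 -21.471179  ] [-0.13975653 -1.07512065 -0.05273132]
7731 [[ 49.7 -17.2  28.4]
 [ 77.    4.9  30. ]
 [ 98.2  17.7  31.7]]
```

View pics/w7.png

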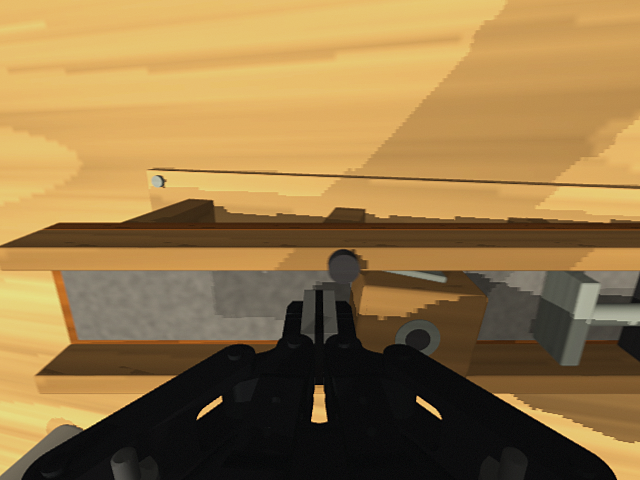

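The blank (cols 352–487) is pushing the keeper aside and tracking well. Its front is at x ≈ 98 mm and the stop is at ~138.7 mm. I'll do most of what remains now, then creep.

```bash
python3 -m handwheel '[[0,0.005,0,0,0,0,-1],[0,0.01,0,0,0,0,-1],[0,0.015,0,0,0,0,-1],[0,0.02,0,0,0,0,-1],[0,0.024,0,0,0,0,-1],[0,0.028,0,0,0,0,-1],[0,0.031,0,0,0,0,-1],[0,0.033,0,0,0,0,-1],[0,0.034,0,0,0,0,-1],[0,0.034,0,0,0,0,-1]]'
cat > m4.py <<'E'
from h import *
s=read_state();print("TCP",chute(s['position']).round(2),"F",chute(s['contact_force']+LP).round(2))
im,d=get_image("wrist");K,T=cam("wrist",s);P=(cloud(K,T,d)-LP)@np.array([t,l,n]).T
for y0 in(-14,-6,2,10):
    q=P[(P[...,2]>27.5)&(P[...,2]<33)&(abs(P[...,1]-y0)<3)&(P[...,0]>75)&(P[...,0]<160)]
    st=P[(P[...,2]>10)&(P[...,2]<23)&(abs(P[...,1]-y0)<3)&(P[...,0]>125)&(P[...,0]<160)]
    print(y0,len(q),np.percentile(q[:,0],[1,99]).round(1) if len(q) else"","stop",len(st),np.percentile(st[:,0],[5,50]).round(1) if len(st) else"")
E
python3 m4.py
```

```text
clock: 15.38
position: [518.6, 139.5, 38.3]
ee_rot: [0.015, 0.992, -0.122, -0.002]
contact_force: [0.2, -0.2, 0.1]
gripper_width: -0.1
grasp_force: 0.2
TCP [ 67.52  -1.5  -21.63] F [-0.26 -0.21  0.06]
-14 361 [115.1 130.3] stop 127 [137.6 138.1]
-6 995 [ 85.2 130.1] stop 169 [137.7 138.3]
2 1632 [ 82.2 129.9] stop 580 [137.8 153.3]
10 1711 [ 81.4 129.8] stop 210 [137.6 138. ]
```

```bash
python3 -m handwheel '[[0,0.002,0,0,0,0,-1],[0,0.004,0,0,0,0,-1],[0,0.005,0,0,0,0,-1],[0,0.005,0,0,0,0,-1]]'; python3 m4.py;  python3 -m handwheel '[[0,0.0005,0,0,0,0,-1],[0,0.001,0,0,0,0,-1],[0,0.001,0,0,0,0,-1]]'; python3 m4.py
```

```text
clock: 15.92
position: [518.9, 144.6, 37.1]
ee_rot: [0.015, 0.992, -0.121, -0.002]
contact_force: [0.4, 0.7, -0.5]
gripper_width: 0.1
grasp_force: 0.0
TCP [ 72.79  -1.64 -21.6 ] F [ 0.86 -0.41 -0.35]
-14 370 [119.7 135.7] stop 7 [139.5 140.7]
-6 1024 [ 90.1 135.4] stop 41 [140.1 151.4]
2 1647 [ 87.4 135.1] stop 458 [149.7 154.7]
10 1796 [ 75.8 135.2] stop 11 [140.1 142.9]
clock: 16.35
position: [518.9, 145.2, 36.9]
ee_rot: [0.015, 0.992, -0.122, -0.002]
contact_force: [0.6, 0.5, -0.0]
gripper_width: -0.3
grasp_force: 0.0
TCP [ 73.47  -1.64 -21.56] F [ 0.52 -0.56  0.1 ]
-14 366 [120.8 136.2] stop 4 [141.  143.9]
-6 1024 [ 91.2 136.1] stop 45 [143.3 152.2]
2 1658 [ 88.2 135.7] stop 452 [149.9 154.6]
10 1815 [ 76.1 135.7] stop 10 [140.4 142.8]
```

```bash
python3 -m handwheel '[[0,0.0005,0,0,0,0,-1],[0,0.001,0,0,0,0,-1],[0,0.001,0,0,0,0,-1]]'|sed -n '1p;4p'; python3 -c "
from h import *
s=read_state();print(chute(s['position']),chute(s['contact_force']+LP))";  python3 -m handwheel '[[0,0.0004,0,0,0,0,-1],[0,0.0008,0,0,0,0,-1],[0,0.0008,0,0,0,0,-1]]'|sed -n '1p;4p';python3 -c "
from h import *
s=read_state();print(chute(s['position']),chute(s['contact_force']+LP))"
```

```text
clock: 16.77
contact_force: [-0.0, -1.6, 0.3]
[ 74.33271782  -1.6747403  -21.53278362] [-1.66481801 -0.03441627 -0.1354553 ]
clock: 17.15
contact_force: [0.9, -3.5, 2.1]
[ 74.7730751   -1.56878582 -21.52560768] [-3.86682016 -1.03340731  1.16106571]
```

```bash
python3 -m handwheel '[[0,0.0003,0,0,0,0,-1],[0,0.0006,0,0,0,0,-1],[0,0.0006,0,0,0,0,-1]]'|sed -n '1p;4p'; python3 -c "
from h import *
s=read_state();print(chute(s['position']),chute(s['contact_force']+LP))"
```

```text
clock: 17.52
contact_force: [1.7, -5.4, 2.6]
[ 75.06845514  -1.48462096 -21.51232006] [-5.80641132 -1.84718067  1.21707652]
```

```bash
python3 -m handwheel '[[0,0.0004,0,0,0,0,-1],[0,0.0008,0,0,0,0,-1],[0,0.0008,0,0,0,0,-1]]'|sed -n '1p;4p'; python3 -c "
from h import *
s=read_state();print(chute(s['position']),chute(s['contact_force']+LP))"
```

```text
clock: 17.9
contact_force: [1.5, -6.6, 3.5]
[ 75.28761959  -1.41743849 -21.48107878] [-7.17015603 -1.65946925  1.85421718]
```

```bash
python3 -m handwheel '[[0,0.0004,0,0,0,0,-1],[0,0.0008,0,0,0,0,-1],[0,0.0008,0,0,0,0,-1]]'|sed -n '1p;4p'; python3 -c "
from h import *
s=read_state();print(chute(s['position']),chute(s['contact_force']+LP))"
```

```text
clock: 18.27
contact_force: [1.9, -7.6, 4.3]
[ 75.46686866  -1.31005862 -21.47173648] [-8.38243608 -2.1390086   2.29084718]
```

```bash
python3 -m handwheel '[[0,0.0003,0,0,0,0,-1],[0,0.0006,0,0,0,0,-1],[0,0.0006,0,0,0,0,-1],[0,0.0006,0,0,0,0,-1],[0,0.0006,0,0,0,0,-1],[0,0.0006,0,0,0,0,-1],[0,0.0006,0,0,0,0,-1],[0,0.0006,0,0,0,0,-1],[0,0.0006,0,0,0,0,-1]]'|sed -n '1p;4p'; python3 -c "
from h import *
s=read_state();print(chute(s['position']),chute(s['contact_force']+LP))"; python3 m4.py
```

```text
clock: 19.4
contact_force: [2.0, -10.3, 4.5]
[ 75.59122662  -1.25787136 -21.42684124] [-10.99290551  -2.31624184   1.9386872 ]
TCP [ 75.59  -1.26 -21.43] F [-10.99  -2.32   1.94]
-14 340 [123.4 138.3] stop 3 [141.8 142.3]
-6 967 [ 93.5 138.1] stop 41 [144.5 153.7]
2 1620 [ 90.5 137.7] stop 417 [150.2 155. ]
10 1852 [ 76.2 137.9] stop 14 [142.4 144.3]
```

It has been pressed at about 10 N for about a second. Now I'll back off slowly and lift clear.

```bash
python3 -m handwheel '[[0,-0.001,0,0,0,0,-1],[0,-0.002,0,0,0,0,-1],[0,-0.003,0,0,0,0,-1],[0,-0.004,0,0,0,0,-1],[0,-0.005,0,0,0,0,-1],[0,-0.006,0,0,0,0,-1],[0,-0.007,0,0,0,0,-1],[0,-0.008,0,0,0,0,-1]]'|sed -n '1p;4p'; python3 m4.py;  python3 -m handwheel '[[0,0,-0.01,0,0,0,-1],[0,0,-0.025,0,0,0,-1],[0,0,-0.05,0,0,0,-1],[0,0,-0.08,0,0,0,-1],[0,0,-0.1,0,0,0,-1],[0,0,-0.1,0,0,0,-1],[0,0,-0.1,0,0,0,-1]]'; python3 m4.py; python3 m3.py pics/w8.png
```

```text
clock: 20.45
contact_force: [0.4, -0.6, -0.4]
TCP [ 70.08  -1.61 -21.59] F [-0.5  -0.43 -0.51]
-14 483 [117.8 137.3] stop 9 [141.8 143.7]
-6 1165 [ 88.4 137.1] stop 33 [143.7 153.4]
2 1667 [ 88.5 136.8] stop 446 [149.8 154.9]
10 1739 [ 75.8 136.8] stop 11 [141.5 143.9]
clock: 21.38
position: [519.0, 165.8, 134.5]
ee_rot: [0.015, 0.992, -0.122, -0.002]
contact_force: [-0.5, 0.1, -0.6]
gripper_width: -0.1
grasp_force: 0.0
TCP [69.82 -1.04 78.06] F [ 0.23  0.5  -0.54]
-14 577 [ 88.5 137.2] stop 8 [141. 144.]
-6 596 [ 88.3 136.7] stop 33 [141.  151.3]
2 633 [ 88.6 137.1] stop 175 [148.4 153.9]
10 632 [ 88.5 136.8] stop 11 [140.4 145.2]
tcp [69.65 -0.93 77.63]
blank top 4485 [28.54 29.89 31.1 ] ((86.9800796508789, 0.6614570617675781), (49.05930709838867, 106.04801177978516), 83.73918914794922)
stop face x [149.84 163.6  178.31]
```

View pics/w8.png

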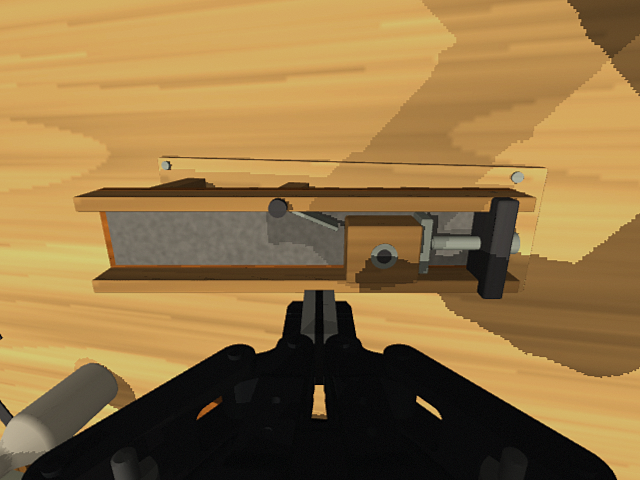

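The final view shows the blank (cols 345–422) flat against the stop plate at col ~424. The keeper tip (338,229) is sprung in just behind it, and the fingers are clear. I'm handing it in.

```bash
python3 -c "
from bench import *
print(job_done())"
```

```text
the job is handed in; nothing more can be done
None
```

I handed the job in at about 21 s on the robot clock; no verdict came back. The blank was pressed on the stop at about 10 N for about a second and now lies flat against it, with the keeper sprung in behind and the gripper clear. I judged the final contact with the stop from the picture only and did not measure the force.

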